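# Load the plate rinse station

### The job

First press the raised platform of the rinse station down until it lies level. Then, with the clamp lever still up, draw every glass plate upward out of the white rack and stand each upright in a slot of its own in the platform's cassette, down on the slot's floor, and stand the squat jar in the middle of the station's round grey mat; when all are in place, push the clamp lever fully down. Do not let a plate fall over, and leave the beaker and the brown bottle where they are.

Things in the scene. Friction and masses are not known exactly. Their poses are not given: they have to be found in the camera images.
- rack: white storage rack, fixed to the bench, 190 (x) by 118 (y); origin under its centre. Four upright open-topped slots lie across it along its y, at x = -66, -22, 22 and 66; slot floor 10 above the bench, walls to 60, so a plate's rail top is at 110. Slots are 8 wide inside. Between the rails of neighbouring plates 35 is free. A plate must rise more than 50 to leave its slot.
- plate1: sample plate, one of four alike of which two or three are present (None = absent): a flat glass pane 5 thick, 90 wide, 84 high, with an aluminium top rail 9 thick, 90 long and 16 high, total height 100, about 120 g. Origin: centre of the bottom edge; x through the thickness, y along the width, z up to the rail. At the start it stands upright in a slot of the rack, perhaps leaning a few degrees.
- plate2: sample plate, one of four alike of which two or three are present (None = absent): a flat glass pane 5 thick, 90 wide, 84 high, with an aluminium top rail 9 thick, 90 long and 16 high, total height 100, about 120 g. Origin: centre of the bottom edge; x through the thickness, y along the width, z up to the rail. At the start it stands upright in a slot of the rack, perhaps leaning a few degrees.
- plate3: sample plate, one of four alike of which two or three are present (None = absent): a flat glass pane 5 thick, 90 wide, 84 high, with an aluminium top rail 9 thick, 90 long and 16 high, total height 100, about 120 g. Origin: centre of the bottom edge; x through the thickness, y along the width, z up to the rail. At the start it stands upright in a slot of the rack, perhaps leaning a few degrees.
- plate4: sample plate, one of four alike of which two or three are present (None = absent): a flat glass pane 5 thick, 90 wide, 84 high, with an aluminium top rail 9 thick, 90 long and 16 high, total height 100, about 120 g. Origin: centre of the bottom edge; x through the thickness, y along the width, z up to the rail. At the start it stands upright in a slot of the rack, perhaps leaning a few degrees.
- station: rinse station, fixed to the bench: grey base 200 (x) by 210 (y) by 20 high, origin under its centre, x from the operator to the far side, y to the left, z up. Clamp head: dark block 105 high on the right, at y = -146, x = 20.
- platform (a joint): angle of the hinged aluminium platform (rad): 0 = level, on its stop; it starts raised, 0.28 to 0.40. It is hinged along its far edge and its near edge is up. A spring works upward, and a friction brake in the hinge holds the platform wherever it is left; pressing the tab down takes about 5 to 6 N.
- platform_hinge (a point): middle of the platform's hinge line, which runs along the station's y; station frame x = 90, y = 0, z = 28.
- tab (a point): centre of the top of the press tab at the platform's near edge, 70 wide (y), 45 deep (x), 10 thick; 190 from the hinge line. z about 33 above the bench when level.
- slot1 (a point): centre of the floor of the right-hand slot (station y = -50) of the grey cassette on the platform; axes as the platform's (station axes when level). Slots run along x, 106 long between end stops, 50 apart, 50 deep, V-shaped: 8 wide at the floor, 18 at the mouth. Level: floor 37 above the bench, 12 on the far side of the station's origin. A seated plate's width runs along x; either face may be first.
- slot2 (a point): the same for the middle slot (station y = 0).
- slot3 (a point): the same for the left-hand slot (station y = 50).
- lever (a joint): angle of the clamp lever on the head (rad): 0 = fully lowered, on its stop, arm level and pointing to the near side; starts raised, 0.65 to 0.85; stop at 0.90. Its friction keeps it where it is left; pressing the ball down takes about 2 N.
- lever_ball (a point): centre of the white ball, 24 diameter, at the tip of the clamp lever; 80 from the pivot, which is at station x = 20, y = -175, z = 85 and turns about the station's y.
- jar: squat closed reagent jar with a flat cap, 62 diameter, 44 high, about 160 g; origin at the centre of its underside. It stands on the bench, either near the robot or on the far side.
- pad (a point): centre of the round grey mat for the jar at the left side of the station (station x = 0, y = 160), 100 diameter, 1 thick, flat on the bench (z = 0; the jar stands at bench level).
- beaker: bystander: small empty glass beaker, 50 diameter, 60 high, standing where the jar is not; origin at the underside.
- amber_bottle: bystander: brown bottle 60 diameter, 130 high; origin at the underside.
Mind the look-alikes: they are no part of the job. What is shaped like the plate3 but black is not meant.

How it is judged (in metres and radians):
On the way, in this order (a step that is already met when the one before it is completed fails the run):
1. the platform is pressed level while the clamp lever is up (value of joint platform below 0.035 rad and value of joint lever above 0.5 rad), for 0.3 s.
2. with the clamp lever up and the platform level, every plate present stands in a slot of the cassette and the jar has been set on the mat (all of step 1 and (distance between plate1 and slot1 below 0.018 m or distance between plate1 and slot2 below 0.018 m or distance between plate1 and slot3 below 0.018 m) and angle between each of plate1, plate2, plate3, plate4's own z axis and vertical below 0.25 rad and (distance between plate2 and slot1 below 0.018 m or distance between plate2 and slot2 below 0.018 m or distance between plate2 and slot3 below 0.018 m) and (distance between plate3 and slot1 below 0.018 m or distance between plate3 and slot2 below 0.018 m or distance between plate3 and slot3 below 0.018 m) and (distance between plate4 and slot1 below 0.018 m or distance between plate4 and slot2 below 0.018 m or distance between plate4 and slot3 below 0.018 m) and horizontal distance between jar and pad below 0.019 m and angle between jar's own z axis and vertical below 0.1 rad and height (world z) of jar below 0.01 m), for 0.3 s.
3. the clamp lever is pushed fully down (value of joint lever below 0.08 rad), for 0.2 s.
At the end, for the whole second after the job is handed in: Platform level (0.035 rad); each plate present in its own cassette slot, bottom centre within 18 mm of the slot floor's centre, within 0.25 rad of upright; jar upright on the bench within 19 mm of the mat's centre; lever below 0.08 rad; plates and jar at rest ((distance between plate1 and slot1 below 0.018 m or distance between plate1 and slot2 below 0.018 m or distance between plate1 and slot3 below 0.018 m) and angle between each of plate1, plate2, plate3, plate4's own z axis and vertical below 0.25 rad and (distance between plate2 and slot1 below 0.018 m or distance between plate2 and slot2 below 0.018 m or distance between plate2 and slot3 below 0.018 m) and (distance between plate3 and slot1 below 0.018 m or distance between plate3 and slot2 below 0.018 m or distance between plate3 and slot3 below 0.018 m) and (distance between plate4 and slot1 below 0.018 m or distance between plate4 and slot2 below 0.018 m or distance between plate4 and slot3 below 0.018 m) and horizontal distance between jar and pad below 0.019 m and angle between jar's own z axis and vertical below 0.1 rad and height (world z) of jar below 0.01 m and value of joint platform below 0.035 rad and value of joint lever below 0.08 rad and linear speed of each of jar, plate1, plate2, plate3, plate4 below 0.02 m/s); the robot touches nothing.
It fails at once if a glass plate fell over (tilted more than 1.1 rad) (angle between any of plate1, plate2, plate3, plate4's own z axis and vertical above 1.1 rad).
It fails at once if the beaker or the brown bottle was moved more than 45 mm (distance of any of beaker, amber_bottle from where it was at the start of the episode above 0.045 m).
Of plate1, plate2, plate3, plate4 only 2 to 3 are there at a start; the rules pass over those that are not, and their reading is None.
At some moment in a run one of jar may be knocked a few centimetres aside while the robot is not near it.
It also fails if it takes over 208 s, if anything falls off the work surface, if the arm or the gripper's body presses on something with over 40 N, if the wrist force passes 120 N, or if a joint passes its speed limit or range.

### The arm

A 6-joint arm with a two-finger parallel gripper is mounted at the origin on the work surface. World frame = base frame: x ahead of the robot, y to its left, z up, the work surface at z = 0. Lengths are in mm, angles in rad, forces in N, time in s.
With the tool pointing down it reaches from about 350 to 875 mm from the base axis. Payload 4.2 kg.
Tool frame: the origin (TCP) lies at the very end of the fingers, on their centre line; the grasp point (between the pads) lies 19 mm behind it; z points along the fingers, y is the direction in which the jaws open and shut (so a half turn about z gives the same grasp; the last joint's range is limited). The gripper opens to 85 mm and grips with 20 to 120 N. Pads are 22 mm wide; open, the fingers measure 114 mm over their backs; the gripper's body (76 mm by 85 mm) begins 54 mm behind the grasp point. The pads swing forward as they close: fully open they stand 13 mm farther back than shut.
Start: joints at [-0.863, 0.385, 0.008, 0, -1.194, -0.259], TCP at [271.19, -563.077, 231.312] pointing down, gripper open.
Joint ranges: [-3.14, 3.14], [-1.21, 2.06], [-1.07, 1.41], [-3.16, 2.05], [-2.99, -0.16], [-3.1, 3.1]. Speed limits (rad/s): [2.79, 2.79, 3.14, 3.14, 3.14, 3.14].

### API

Orientations are given as a unit quaternion [x, y, z, w].
In Python, from bench import arm gives the robot as it stands.
- The arm moves only by the tool apply_moves, never from a script. Its argument "plan" is one flat list of numbers, 5 for each row, row after row: the gripper's target within -1 to 1 (shut at 1, half-way at 0, fully open at -1), then the shift along the world's x, y, z in m, then the turn about the world's z in degrees. A call has 1 to 8 rows; each row is the pose to reach, as a shift and turn from the pose commanded when the call began; what a row does not reach only later rows make up. A row lasts 1/12 s, in which the tool goes at most 41.7 mm and 7.16 degrees, less where a joint would pass 70% of its speed; a pose out of reach is approached as far as the arm can. A call with a gripper value outside its range is refused whole. The fingers move at their own pace and stop on an object; the grip force is fixed at half the most. Time passes only in rows, so rows that repeat a pose let the fingers close. It gives the time, the measured TCP pose, the force and the opening at its end, in the units of the state.
- arm.read_state(): the state, without advancing time (a new reading comes with each control period).
- arm.get_image(name): name is "scene" or "top"; returns a dict with "color" (420x560x3 uint8, red, green, blue), "range_z" (420x560 float32, mm along the optical axis (not along the pixel's ray), 0 where there is no reading), "camera_matrix" (3x3 intrinsics, pixels), "camera_from_world" (4x4, takes a point from world to camera coordinates). Camera axes: x right, y down, z forward; pixel columns grow to the right and rows downward; lengths in mm; the calibration is good to about 2 mm. A picture is of the moment at which its call begins.
- arm.job_done(): hands the job in, once; it reports no verdict.
The state is a dict: "clock": time; "joints": joint angles; "joint_vel": joint speeds; "joint_efforts": joint torques, N m; "position": TCP position; "ee_rot": TCP orientation; "contact_force": force on the tool from outside, world axes, zero at the start; "wrist_torque": the same for the moment, N m; "gripper_width": finger opening in mm.
Only numpy, scipy, OpenCV 4.12 (cv2) and the standard library are available. Lean on these libraries where they do the work, as an engineer would, in place of code of your own. Each camera call takes 0.05 s, during which the arm holds its last target.

## Working session

There is one attempt and no reset: what is moved stays moved. The work goes in short steps, Python scripts to look and compute and a tool call to move; the robot and the scene stay as the last step left them, time stands still between calls to the robot, and variables do not carry over. Pictures are saved under pics/ and viewed, and the job is handed in when it is done.

Besides the shell and the picture viewer there is one more tool, called after "Request:" as name(argument=value, ...), one argument or row to a line, values as JSON. apply_moves: Moves the arm, as the interface text tells. Its arguments: {"type":"object","properties":{"plan":{"type":"array","items":{"type":"number"}}},"required":["plan"]}

```bash
ls; mkdir -p pics
cat > h.py <<'E'
import numpy as np,cv2
from bench import arm
def snap(name,fn,crop=None,s=1):
    d=arm.get_image(name); im=d['color'][:,:,::-1].copy()
    np.savez('last_%s.npz'%name,**{k:np.asarray(v) for k,v in d.items()})
    if crop: x0,y0,x1,y1=crop; im=im[y0:y1,x0:x1]
    if s!=1: im=cv2.resize(im,None,fx=s,fy=s,interpolation=cv2.INTER_CUBIC)
    cv2.imwrite('pics/'+fn,im); return d
def load(name): return dict(np.load('last_%s.npz'%name))
def px(d,u,v,z=None):
    """world point from pixel by depth, or by intersect with height z"""
    K=d['camera_matrix'];T=d['camera_from_world'];R=T[:3,:3];t=T[:3,3]
    r=np.linalg.inv(K)@np.array([u,v,1.]); c=-R.T@t; w=R.T@r
    if z is None: k=float(d['range_z'][int(round(v)),int(round(u))])
    else: k=(z-c[2])/w[2]
    return c+k*w
def cloud(d):
    K=d['camera_matrix'];T=d['camera_from_world'];R=T[:3,:3];t=T[:3,3]
    Z=d['range_z'].astype(float);v,u=np.mgrid[:Z.shape[0],:Z.shape[1]]
    P=np.stack([(u-K[0,2])/K[0,0]*Z,(v-K[1,2])/K[1,1]*Z,Z],-1)
    W=(P-t)@R; W[Z==0]=np.nan
    return W
def proj(d,p):
    K=d['camera_matrix'];T=d['camera_from_world']
    q=K@(T[:3,:3]@np.asarray(p,float)+T[:3,3]); return q[:2]/q[2]
E
python3 - <<'E'
from h import *
print(arm.read_state())
for n in('scene','top'):
    d=snap(n,n+'0.png',s=1.4); print(d['camera_matrix'],d['camera_from_world'])
E
```

```text
pics
{'clock': 0.0, 'joints': array([-8.63374108e-01,  3.85591192e-01,  6.60209150e-03, -5.42351200e-04,
       -1.19400999e+00, -2.58594415e-01]), 'joint_vel': array([-0.0002183 , -0.000248  ,  0.00339479,  0.00027605, -0.00094298,
       -0.0008857 ]), 'joint_efforts': array([ 1.19201020e-03, -3.92286086e+01,  1.88406676e+01,  4.18643698e+00,
       -4.63395481e-03,  2.33286158e-05]), 'position': array([ 270.95379235, -562.54587662,  230.18496803]), 'ee_rot': array([-2.22437312e-01,  9.74946340e-01,  1.09244713e-03, -2.88322610e-04]), 'contact_force': array([ 0.44494878, -0.41727963, -0.53702417]), 'wrist_torque': array([-0.0010291 , -0.01689974,  0.03943683]), 'gripper_width': 85.61241978869232}
[[395.90472017   0.         282.01437846]
 [  0.         395.90472017 208.9276674 ]
 [  0.           0.           1.        ]] [[ 5.60522641e-01  8.28045036e-01 -1.24814743e-02 -3.63344571e+02]
 [ 4.50739897e-01 -3.17690556e-01 -8.34209959e-01 -1.69155615e+02]
 [-6.94728662e-01  4.61967671e-01 -5.51305683e-01  1.46211023e+03]
 [ 0.00000000e+00  0.00000000e+00  0.00000000e+00  1.00000000e+00]]
[[441.9034854    0.         283.76158871]
 [  0.         441.9034854  210.97837727]
 [  0.           0.           1.        ]] [[ 4.68187469e-03 -9.99989035e-01  1.00246032e-04  5.60183964e+01]
 [-9.96484232e-01 -4.67385114e-03 -8.36500430e-02  5.85511701e+02]
 [ 8.36495943e-02  2.91745428e-04 -9.96495188e-01  1.09869397e+03]
 [ 0.00000000e+00  0.00000000e+00  0.00000000e+00  1.00000000e+00]]
```

View pics/scene0.png

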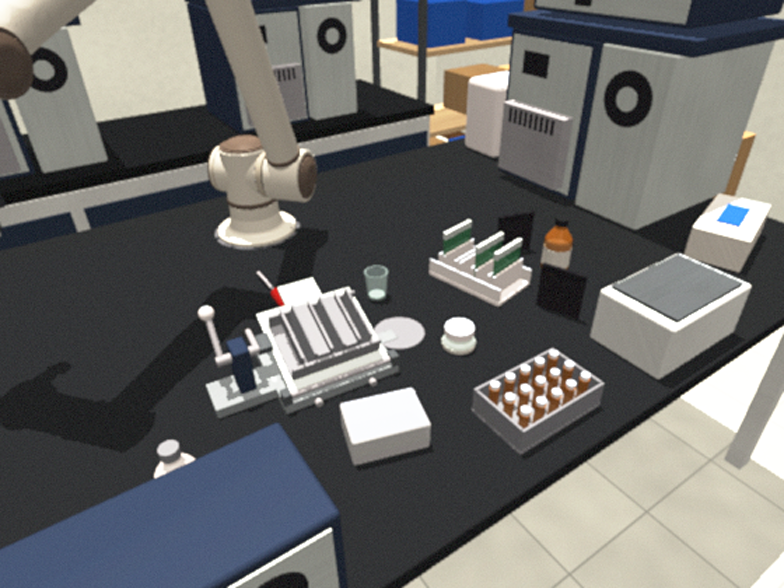

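View pics/top0.png

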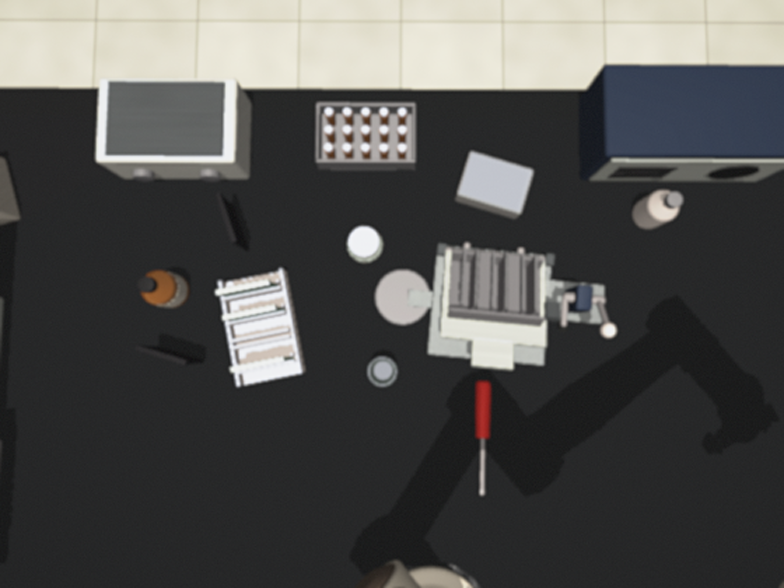

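Run:
```python
from h import *
for n,c,f in(('top',(295,160,445,275),'t_st.png'),('top',(145,180,225,285),'t_rk.png'),('scene',(290,140,390,225),'s_rk.png'),('scene',(130,180,320,300),'s_st.png')):
    im=load(n)['color'][:,:,::-1]; x0,y0,x1,y1=c
    s=min(800//(x1-x0),600//(y1-y0)); im=cv2.resize(im[y0:y1,x0:x1],None,fx=s,fy=s,interpolation=cv2.INTER_CUBIC)
    for u in range((x0//10+1)*10,x1,10): cv2.line(im,((u-x0)*s,0),((u-x0)*s,6),(0,255,255),1);cv2.putText(im,str(u),((u-x0)*s-10,16),0,.33,(0,255,255),1)
    for v in range((y0//10+1)*10,y1,10): cv2.line(im,(0,(v-y0)*s),(6,(v-y0)*s),(0,255,255),1);cv2.putText(im,str(v),(8,(v-y0)*s+4),0,.33,(0,255,255),1)
    cv2.imwrite('pics/'+f,im);print(f,s)
```

```text
t_st.png 5
t_rk.png 5
s_rk.png 7
s_st.png 4
```

View pics/t_st.png

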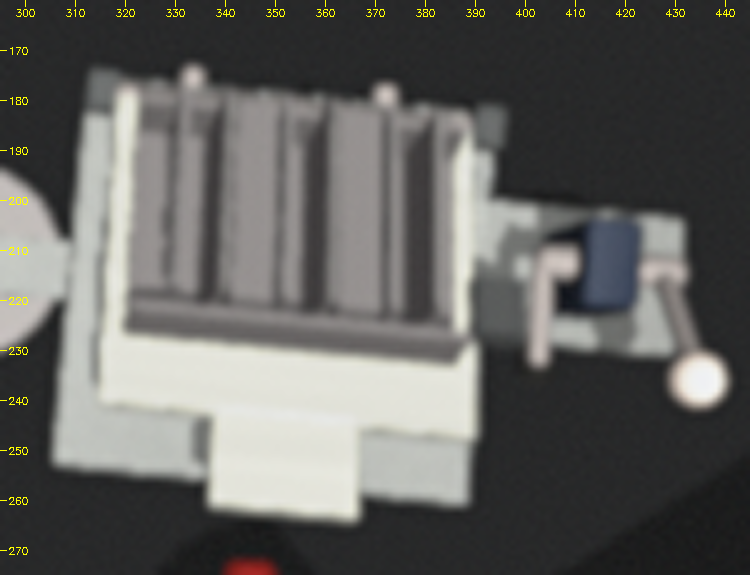

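View pics/t_rk.png

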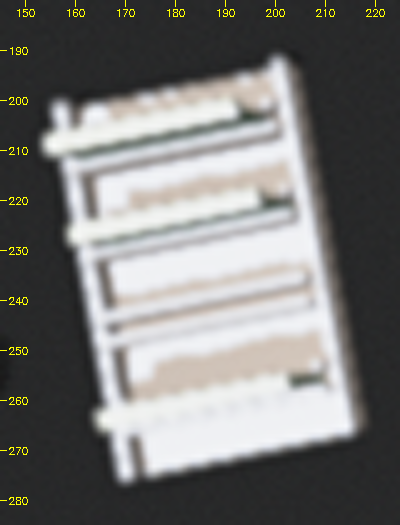

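View pics/s_rk.png

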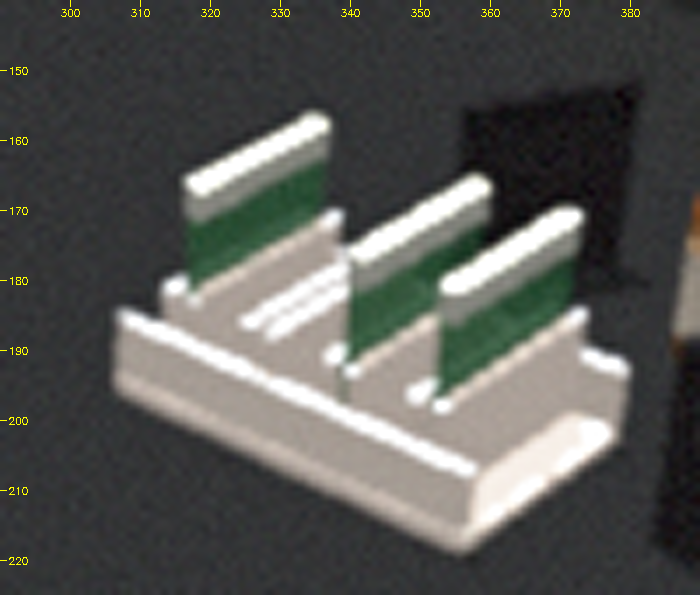

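View pics/s_st.png

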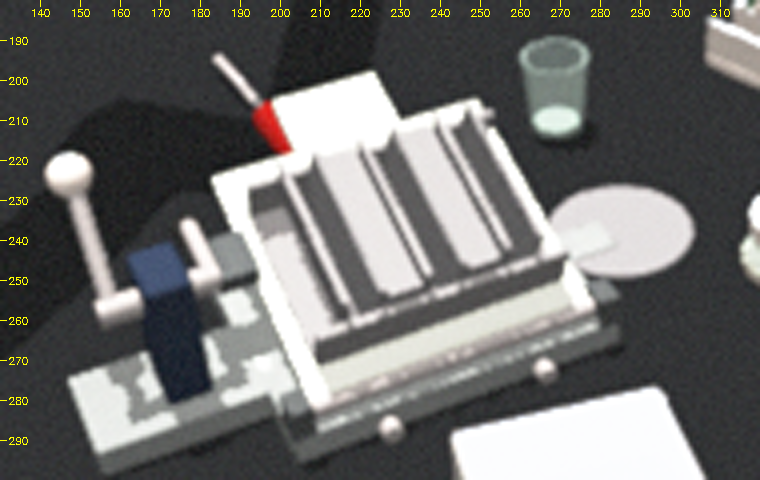

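Run:
```python
from h import *
d=load('top');np.set_printoptions(precision=1,suppress=True)
W=cloud(d);print('zero frac',(d['range_z']==0).mean())
# rails
m=np.zeros(W.shape[:2],bool);m[180:285,145:230]=1
m&=(W[...,2]>95)
n,l,st,c=cv2.connectedComponentsWithStats(m.astype(np.uint8))
for i in range(1,n):
    if st[i,4]<15: continue
    P=W[l==i]; (cx,cy),(w,h),a=cv2.minAreaRect(P[:,:2].astype(np.float32))
    print('rail',st[i,4],np.array([cx,cy,w,h,a]),'z',np.median(P[:,2]), P[:,2].max())
# by pixels z=110
for nme,a,b in(('r1',(153.5,209),(193,201)),('r2',(158.5,227),(197,218.5)),('r4',(164.5,264),(203,255.5))):
    A=px(d,*a,110);B=px(d,*b,110);print(nme,A,B,(A+B)/2,np.hypot(*(A-B)[:2]),np.degrees(np.arctan2(*(A-B)[:2])))
print('rack corners', [px(d,*p,60) for p in((157,200),(202,191),(215,268),(169,277))])
print('station base',[px(d,*p,20) for p in((305.5,253.5),(389,261))])
print('depth pts base',px(d,312,240),px(d,380,255),px(d,420,204),px(d,400,225))
print('tab',[ (px(d,*p)) for p in((340,258),(364,261),(338,246),(366,248))])
print('ball',px(d,434.5,236),'pad',px(d,288,212,1), px(d,280,212))
m=np.zeros(W.shape[:2],bool);m[150:190,240:280]=1;m&=(W[...,2]>35)
P=W[m];print('jar',cv2.minEnclosingCircle(P[:,:2].astype(np.float32)),np.median(P[:,2]),P[:,:2].mean(0))
m=np.zeros(W.shape[:2],bool);m[250:280,255:290]=1;m&=(W[...,2]>35)
P=W[m];print('beaker',cv2.minEnclosingCircle(P[:,:2].astype(np.float32)),np.median(P[:,2]))
```

```text
zero frac 0.004217687074829932
rail 179 [592.7 320.3   9.5  89.9  12. ] z 109.1781937146501 115.09496986876913
rail 170 [550.5 307.8   9.6  88.8  11.7] z 109.19541051193872 113.97874109847822
rail 159 [464.  292.3   9.   89.5  11.9] z 109.52808729243057 114.97849424881798
r1 [581.3 364.7 110. ] [600.6 272.3 110. ] [591.  318.5 110. ] 94.34988390127556 -11.81817226385973
r2 [539.1 351.7 110. ] [559.4 262.  110. ] [549.2 306.9 110. ] 91.96688425507513 -12.78806691803004
r4 [453.1 335.3 110. ] [473.2 246.3 110. ] [463.1 290.8 110. ] 91.32125345332713 -12.699737025084515
rack corners [array([608. , 371.5,  60. ]), array([630.8, 261. ,  60. ]), array([442.2, 225.5,  60. ]), array([419.9, 336.9,  60. ])]
station base [array([477.9,   3.2,  20. ]), array([ 460. , -207.9,   20. ])]
depth pts base [512.  -12.9  24.8] [ 475.  -184.8   22.3] [ 596.5 -262.9  105.2] [ 547.2 -217.7   94.5]
tab [array([468.8, -73. , 107.5]), array([ 462.2, -128.4,  109.9]), array([496.8, -69.8,  96.3]), array([ 492.4, -136.2,   94.9])]
ball [ 519.8 -278.8  154. ] pad [584.6  47.8   1. ] [584.7  68.5  -0.7]
jar ((682.1597290039062, 121.22715759277344), 27.33928680419922) 43.72624513488072 [682.  120.9]
beaker ((451.2425231933594, 85.70790100097656), 24.628585815429688) 57.684212887822135
```

Request:
apply_moves(
  plan=[1,0.015,0.035,0,5,1,0.03,0.07,0,10,1,0.045,0.105,0,15,1,0.06,0.14,0,20,1,0.075,0.175,0,25,1,0.09,0.21,0,30,1,0.105,0.245,0,35,1,0.12,0.28,0,40],
)

```text
clock: 0.77
position: [391.3, -281.2, 231.1]
ee_rot: [-0.544, 0.839, 0.0, -0.0]
contact_force: [0.3, -0.2, 0.1]
gripper_width: 0.2
```

```bash
cat >> h.py <<'E'
def st():
    s=arm.read_state(); from scipy.spatial.transform import Rotation as R
    M=R.from_quat(s['ee_rot']).as_matrix(); y=M[:,1]
    np.set_printoptions(precision=2,suppress=True)
    print('t',round(s['clock'],2),'pos',s['position'],'jawyaw',round(np.degrees(np.arctan2(y[1],y[0]))%180,2),'z',M[:,2],'F',s['contact_force'],'w',round(s['gripper_width'],1),'q',s['joints'])
E
python3 -c "
from h import *
st()"
```

```text
t 0.77 pos [ 391.26 -281.21  231.08] jawyaw 155.94 z [-0.  0. -1.] F [ 0.31 -0.19  0.08] w 0.2 q [-0.29  0.14 -0.33 -0.   -1.1  -0.13]
```

Request:
apply_moves(
  plan=[1,0.015,0.035,-0.01,6,1,0.03,0.07,-0.02,12,1,0.045,0.105,-0.03,18,1,0.06,0.14,-0.05,24,1,0.075,0.17,-0.07,30,1,0.08,0.179,-0.09,35,1,0.08,0.179,-0.115,35,1,0.08,0.179,-0.13,35],
)

```text
clock: 1.43
position: [470.2, -102.9, 99.1]
ee_rot: [0.771, -0.637, -0.001, 0.001]
contact_force: [-1.5, 0.7, 5.5]
gripper_width: 0.2
```

```bash
python3 -c "
from h import *
st()"
```

```text
t 1.43 pos [ 470.22 -102.92   99.12] jawyaw 10.83 z [-0.  0. -1.] F [-1.51  0.66  5.53] w 0.2 q [ 0.12  0.29 -0.51 -0.   -0.77  0.07]
```

Pushing the platform; press down to tip z ≈ 31.

Request:
apply_moves(
  plan=[1,0,0,-0.012,0,1,0,0,-0.024,0,1,0,0,-0.036,0,1,0,0,-0.048,0,1,0,0,-0.058,0,1,0,0,-0.065,0,1,0,0,-0.07,0,1,0,0,-0.07,0],
)

```text
clock: 2.1
position: [469.3, -104.2, 31.8]
ee_rot: [0.77, -0.638, -0.002, 0.002]
contact_force: [-7.5, 2.0, 14.5]
gripper_width: -0.1
```

Request:
apply_moves(
  plan=[1,0,0,-0.002,0,1,0,0,-0.002,0,1,0,0,0.03,0,1,0,0.01,0.07,0,0.3,0,0.04,0.1,0,0.3,0,0.075,0.12,0,0.3,0,0.11,0.14,0,0.3,0,0.15,0.15,0],
)

```text
clock: 2.77
position: [472.1, 47.3, 184.2]
ee_rot: [0.77, -0.638, 0.001, -0.002]
contact_force: [1.9, 0.4, -0.4]
gripper_width: 29.8
```

Request:
apply_moves(
  plan=[0.3,0,0.035,0.02,0,0.3,0,0.07,0.02,0,0.3,0,0.11,0.02,0,0.3,0,0.15,0.02,0,0.3,0,0.19,0.02,0,0.3,0,0.225,0.02,0,0.3,-0.004,0.24,0.02,0,0.3,-0.007,0.244,0.02,0],
)

```text
clock: 3.43
position: [463.9, 292.8, 200.6]
ee_rot: [0.771, -0.637, -0.0, -0.0]
contact_force: [-0.3, -0.6, -0.4]
gripper_width: 29.9
```

Run:
```python
from h import *
st()
d=snap('top','t1.png',(290,155,450,275),5)
snap('scene','s1.png',s=1.4)
W=cloud(d)
m=np.zeros(W.shape[:2],bool);m[160:262,300:396]=1
for v in range(175,262,4): print(v,[int(round(z)) if z==z else -1 for z in W[v,304:396:3,2]])
```

```text
t 3.43 pos [463.93 292.84 200.58] jawyaw 10.89 z [-0.  0. -1.] F [-0.27 -0.56 -0.37] w 29.9 q [ 0.86  0.28 -0.23 -0.   -1.06 -0.67]
175 [-1, 4, 3, 38, 38, 20, -1, -1, -2, 10, 9, 0, 3, 0, 1, 1, 1, -1, 0, 2, 2, -4, 4, 0, -3, -1, -3, 1, -2, -1, 0]
179 [-1, -3, -1, 36, 36, 33, 33, 36, 34, 35, 36, 34, 35, 32, 34, 31, 31, 23, 22, 17, 1, 1, 9, 11, -1, 1, -1, 2, 1, 4, 1]
183 [-2, 4, -2, 18, 22, 36, 35, 38, 28, 36, 30, 34, 33, 32, 34, 36, 32, 32, 32, 30, 34, 31, 32, 34, 34, 34, 34, 32, 31, 38, 38]
187 [1, 1, 1, 20, 19, 32, 48, 54, 58, 86, 71, 65, 86, 64, 65, 70, 68, 33, 32, 32, 33, 36, 34, 33, 33, 30, 33, 37, 34, 37, 40]
191 [1, 0, -1, 19, 16, 34, 37, 38, 41, 84, 38, 70, 87, 81, 77, 38, 39, 47, 74, 70, 80, 78, 59, 65, 68, 80, 63, 67, 19, 21, -1]
195 [2, 5, 16, 20, 18, 32, 34, 39, 37, 40, 39, 70, 74, 79, 77, 34, 38, 48, 79, 78, 80, 77, 63, 35, 59, 80, 35, 34, 16, 18, 1]
199 [1, 5, 23, 23, 32, 34, 38, 34, 41, 38, 41, 77, 80, 80, 80, 54, 32, 51, 82, 79, 80, 79, 78, 37, 57, 81, 39, 32, 21, 19, 2]
203 [1, 1, 21, 20, 31, 33, 40, 35, 37, 37, 49, 82, 77, 78, 79, 76, 37, 51, 87, 79, -1, 80, 88, 38, 63
[... 1096 characters left out ...]
 34, 33, 30, 32, 29, 35, 32, 34, 29, 34, 30, 32, 31, 33, 33, 32, 19, 16, 1, -1]
243 [-1, 23, 23, 34, 31, 33, 32, 35, 34, 31, 31, 34, 31, 32, 33, 33, 27, 31, 35, 30, 35, 30, 32, 36, 34, 32, 34, 17, 18, 3, 4]
247 [-5, 20, 20, 18, 16, 21, 18, 21, 23, 20, 35, 35, 33, 37, 30, 32, 36, 35, 36, 33, 34, 34, 35, 30, 34, 35, 33, 21, 21, 4, 1]
251 [1, 19, 20, 21, 19, 18, 21, 19, 21, 19, 37, 28, 32, 31, 33, 34, 34, 31, 32, 33, 21, 22, 21, 22, 24, 31, 31, 18, 18, -1, -3]
255 [0, -2, 1, 2, 1, -1, -2, -2, -3, 0, 33, 34, 33, 34, 33, 31, 36, 33, 36, 20, 18, 18, 22, 20, 21, 20, 19, 21, -1, 1, 2]
259 [0, 1, 2, 2, -3, 2, 1, 5, -1, -5, 32, 30, 35, 29, 35, 35, 31, 33, 37, 1, 1, -3, 1, -5, 0, 20, 20, 19, -2, 0, -2]
```

View pics/t1.png

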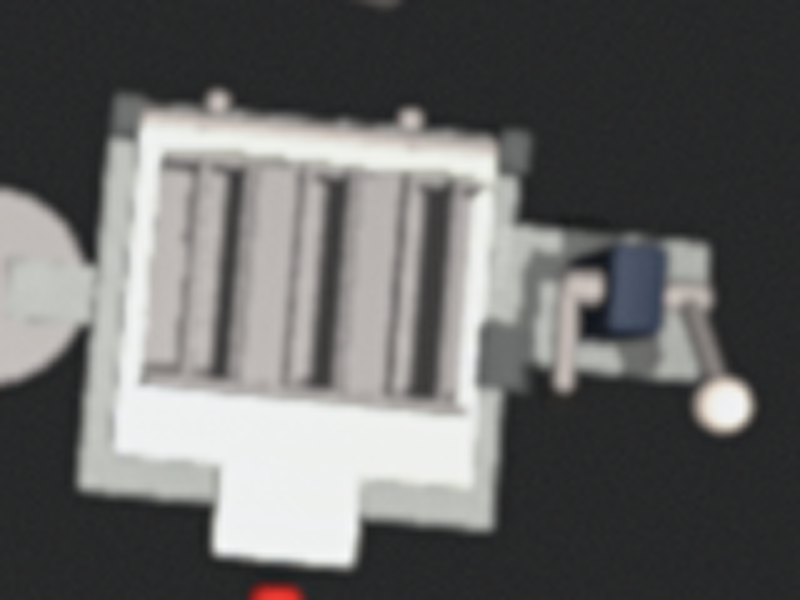

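View pics/s1.png

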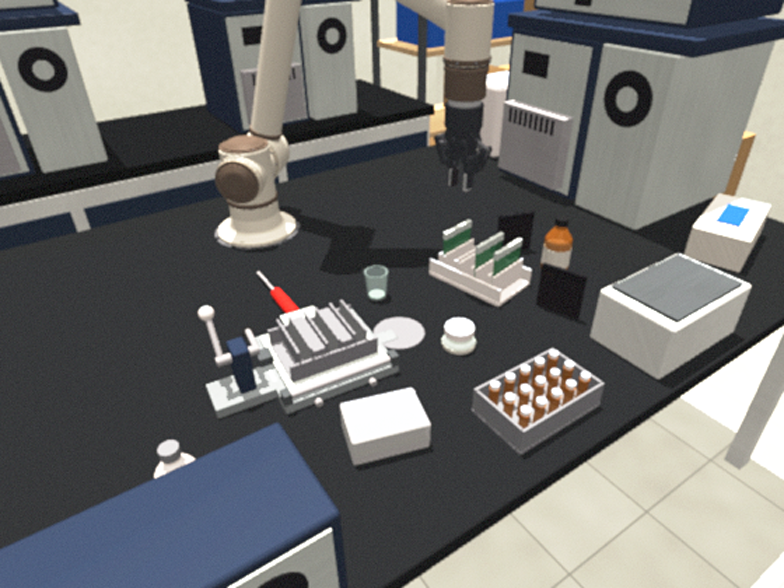

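Run:
```python
from h import *
d=load('top');W=cloud(d)
# base yaw from the base edges: segment z in 16..24 + platform: all z>12 within station footprint
m=np.zeros(W.shape[:2],bool);m[170:265,296:400]=1;m&=(W[...,2]>27)&(W[...,2]<38.5)
n,l,s_,c=cv2.connectedComponentsWithStats(m.astype(np.uint8));
# tab edge fits: tab pixels left/right edges
th=np.radians(-4.85);c0=np.array([568.6,-110.8])
ex=np.array([np.cos(th),np.sin(th)]);ey=np.array([-ex[1],ex[0]])
X=(W[...,:2]-c0)@ex;Y=(W[...,:2]-c0)@ey;Z=W[...,2]
def edge(mask,coord,lo=True): return coord[mask]
print('slot mouth profile by y (x -25..45)')
for x0,x1 in((-30,-5),(-5,20),(20,45)):
  out=[]
  for y in range(-75,76,3):
    k=(X>x0)&(X<x1)&(abs(Y-y)<1.5)&(Z>25); out.append(int(np.median(Z[k])) if k.any() else -1)
  print(out)
# tab sides
for lo,hi in((-122,-115),(-115,-108)):
    k=(X>lo)&(X<hi)&(Z>26)&(abs(Y)<60);print('tab y',Y[k].min(),Y[k].max())
k=(abs(Y)<30)&(Z>26)&(X<-60)&(X>-140);print('tab near x',np.percentile(X[k],[0,1]))
# base near-edge
for y in range(-100,101,20):
    k=(abs(Y-y)<4)&(Z>12)&(Z<60)&(X<-50)&(X>-150); print(y,round(X[k].min(),1),end='; ')
print()
for x in range(-90,91,20):
    k=(abs(X-x)<4)&(Z>12)&(Z<60)&(Y>60)&(Y<120); print(x,round(Y[k].max(),1),end='; ')
print()
# walls x extents z>60
for y in (-25,0,25,50,-50):
    k=(abs(Y-y)<4)&(Z>58); print(y,X[k].min(),X[k].max())
# pad
im=d['color'].astype(int);g=(im.min(-1)>110);g[:, :260]=0;g[:,300:]=0;g[:190]=0;g[235:]=0
cs,_=cv2.findContours(g.astype(np.uint8),cv2.RETR_EXTERNAL,cv2.CHAIN_APPROX_NONE);c=max(cs,key=len)[:,0]
P=np.array([px(d,u,v,1)[:2] for u,v in c if u<296],np.float32);A=np.c_[2*P,np.ones(len(P))];q=np.linalg.lstsq(A,(P**2).sum(1),rcond=None)[0];print('pad',q[:2],np.sqrt(q[2]+q[0]**2+q[1]**2),'pred',c0+160*ey)
```

```text
slot mouth profile by y (x -25..45)
[37, 38, -1, -1, -1, 86, 85, 60, 39, 36, -1, -1, 57, 86, 80, 78, 78, 78, 78, 79, 78, 79, 87, 75, 50, 36, 37, -1, -1, 62, 86, 79, 78, 78, 79, 78, 78, 79, 84, 86, 69, 45, 36, 36, 37, 35, 83, 38, 37, 35, 36]
[36, 37, -1, -1, -1, 86, 82, 60, 37, 35, -1, -1, 58, 85, 78, 78, 79, 79, 77, 79, 78, 77, 87, 75, 50, 36, 36, -1, 33, 70, 86, 76, 79, 79, 78, 78, 79, 78, 85, 85, 69, 42, 36, 36, 35, 51, 84, 37, 37, 35, 36]
[37, 38, -1, -1, -1, 85, 80, 55, 36, 38, -1, -1, 72, 85, 77, 79, 80, 79, 79, 77, 79, 82, 86, 75, 49, 36, 35, -1, 37, 77, 87, 77, 79, 79, 78, 79, 78, 78, 86, 85, 68, 40, 36, 38, 39, 37, 83, 38, 37, 37, 37]
tab y -31.881074470727196 38.21440322414794
tab y -31.625751063054032 36.6433669399646
tab near x [-139.58999547 -121.44642139]
-100 -95.7; -80 -97.3; -60 -96.8; -40 -96.1; -20 -120.1; 0 -149.6; 20 -121.2; 40 -120.2; 60 -94.8; 80 -96.2; 100 -96.0; 
-90 107.9; -70 107.2; -50 106.5; -30 107.5; -10 107.3; 10 106.7; 30 105.5; 50 107.0; 70 106.5; 90 106.7; 
-25 -42.93245123276122 73.1454968114998
0 -42.799967692146595 72.85426944033958
25 -42.62452355469079 73.00186554148222
50 -42.478621576015755 71.52353588891866
-50 -43.24476507623213 72.9048062320308
pad [585.17080902  50.14362004] 49.74354032930176 pred [582.12758647  48.62711314]
```

Request:
apply_moves(
  plan=[0.3,0,0,-0.03,1,0.3,0,0,-0.06,1,0.3,0,0,-0.09,1,0.3,0,0,-0.105,1,0.3,0,0,-0.114,1,1,0,0,-0.114,1,1,0,0,-0.114,1,1,0,0,-0.114,1],
)

```text
clock: 4.2
position: [464.5, 289.7, 88.3]
ee_rot: [0.775, -0.631, 0.0, -0.0]
contact_force: [-0.8, -0.2, -2.2]
gripper_width: 7.6
```

```bash
python3 -c "
from h import *
st()"
```

```text
t 4.2 pos [464.51 289.67  88.34] jawyaw 11.68 z [ 0.  0. -1.] F [-0.76 -0.23 -2.25] w 7.6 q [ 0.85  0.4  -0.37  0.   -0.8  -0.65]
```

Request:
apply_moves(
  plan=[1,0,0,0,0,1,0,0,0.01,0,1,0,0,0.025,0,1,0,0,0.045,0,1,0,0,0.07,0,1,0,0,0.095,0,1,0,0,0.12,0,1,0,0,0.14,0],
)

```text
clock: 4.87
position: [464.9, 290.5, 231.3]
ee_rot: [0.776, -0.631, 0.0, -0.003]
contact_force: [0.0, -0.1, -1.1]
gripper_width: 7.6
```

```bash
python3 -c "
from h import *
st()
snap('scene','s2.png',(270,80,400,225),4)
st()"
```

```text
t 4.87 pos [464.86 290.47 231.35] jawyaw 11.74 z [ 0.  0. -1.] F [ 0.02 -0.06 -1.12] w 7.6 q [ 0.85  0.25 -0.19  0.   -1.13 -0.65]
t 4.92 pos [466.75 291.73 235.59] jawyaw 11.79 z [ 0.01  0.01 -1.  ] F [1.02 0.91 2.65] w 7.8 q [ 0.85  0.25 -0.18  0.   -1.13 -0.65]
```

View pics/s2.png

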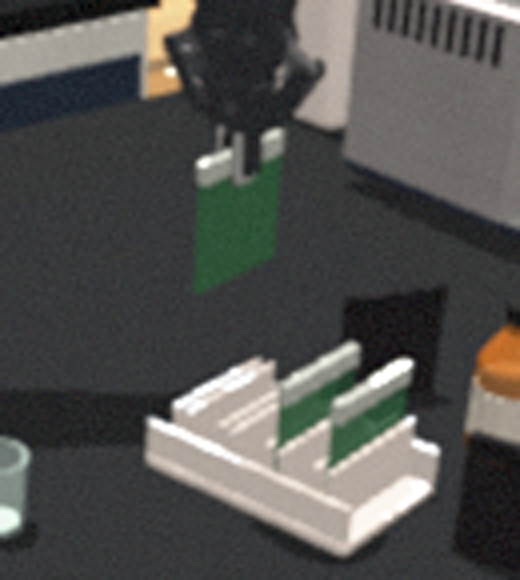

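Request:
apply_moves(
  plan=[1,0.005,-0.015,0.003,3,1,0.012,-0.04,0.005,8,1,0.02,-0.07,0.01,13,1,0.028,-0.1,0.01,18,1,0.036,-0.13,0.01,23,1,0.044,-0.16,0.01,28,1,0.052,-0.19,0.01,33,1,0.06,-0.22,0.01,38],
)

```text
clock: 5.58
position: [524.5, 68.6, 238.7]
ee_rot: [0.94, -0.342, 0.001, -0.001]
contact_force: [1.1, 0.1, -0.8]
gripper_width: 7.5
```

Request:
apply_moves(
  plan=[1,0.008,-0.03,0,5,1,0.016,-0.06,0,10,1,0.024,-0.09,0,15,1,0.032,-0.12,0,20,1,0.04,-0.15,0,25,1,0.048,-0.18,0,30,1,0.055,-0.21,0,34,1,0.0576,-0.2294,0,35.5],
)

```text
clock: 6.25
position: [582.6, -162.0, 238.3]
ee_rot: [0.999, -0.041, 0.001, 0.0]
contact_force: [-0.6, 0.0, -0.1]
gripper_width: 7.8
```

Request:
apply_moves(
  plan=[1,0,0,-0.01,0,1,0,0,-0.025,0,1,0,0,-0.04,0,1,0,0,-0.05,0,1,0,0,-0.055,0,1,0,0,-0.055,0],
)

```text
clock: 6.75
position: [581.2, -159.0, 181.4]
ee_rot: [0.999, -0.042, -0.001, -0.0]
contact_force: [-0.2, 0.4, -0.4]
gripper_width: 8.0
```

```bash
python3 -c "
from h import *
st()
snap('scene','s3.png',(150,130,300,290),3.7)
snap('top','t3.png',(290,155,450,275),5)
st()"
```

```text
t 6.75 pos [ 581.21 -158.97  181.36] jawyaw 85.24 z [-0.  0. -1.] F [-0.16  0.38 -0.42] w 8.0 q [ 0.    0.39 -0.12 -0.   -1.07  1.49]
t 6.85 pos [ 582.29 -159.22  183.09] jawyaw 85.25 z [ 0. -0. -1.] F [ 0.54  0.36 -0.48] w 7.5 q [ 0.    0.39 -0.12  0.   -1.07  1.49]
```

View pics/s3.png

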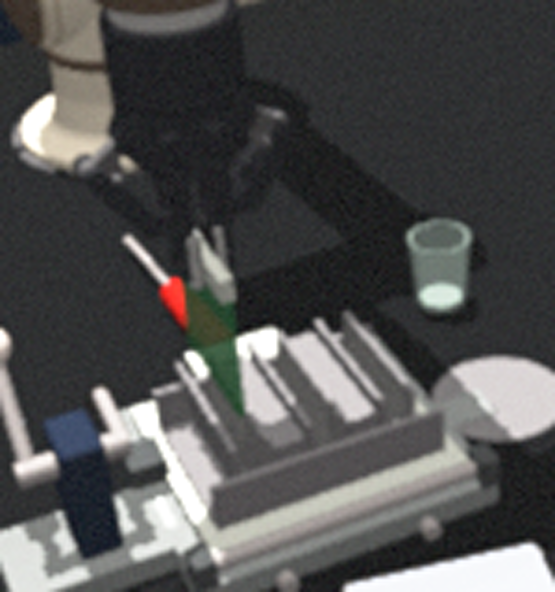

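View pics/t3.png

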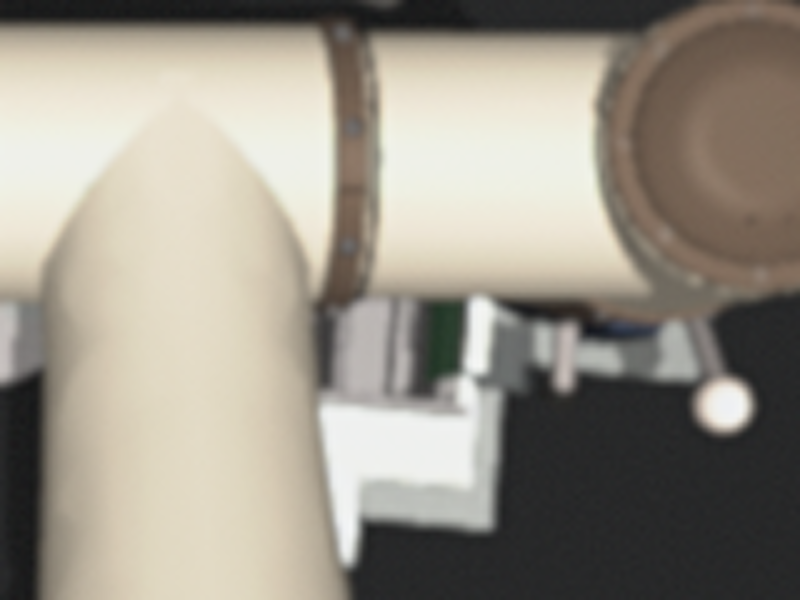

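Request:
apply_moves(
  plan=[1,0,0,-0.012,0,1,0,0,-0.024,0,1,0,0,-0.036,0,1,0,0,-0.046,0,1,0,0,-0.055,0,1,0,0,-0.06,0,1,0,0,-0.063,0,1,0,0,-0.063,0],
)

```text
clock: 7.52
position: [581.7, -159.5, 118.9]
ee_rot: [0.999, -0.042, -0.0, 0.0]
contact_force: [-0.0, 0.6, -0.8]
gripper_width: 7.7
```

```bash
python3 -c "
from h import *
st()
snap('scene','s4.png',(150,130,300,290),3.7)"
```

```text
t 7.52 pos [ 581.71 -159.47  118.92] jawyaw 85.22 z [-0. -0. -1.] F [-0.03  0.57 -0.78] w 7.7 q [ 0.    0.45 -0.2   0.   -0.93  1.49]
```

View pics/s4.png

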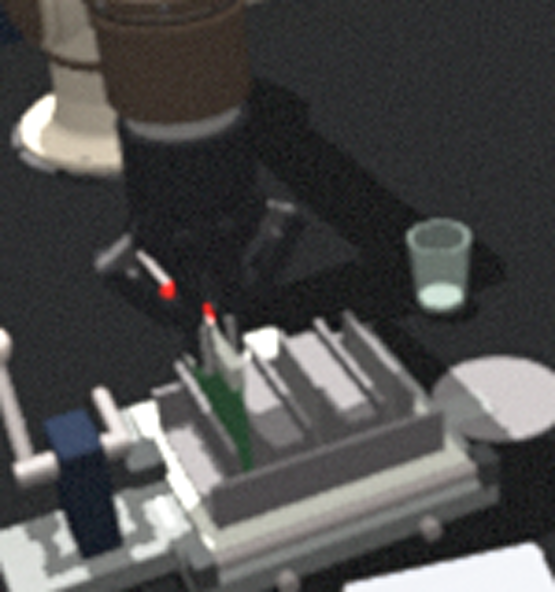

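Request:
apply_moves(
  plan=[1,0,0,-0.004,0,1,0,0,-0.006,0,1,0,0,-0.006,0],
)

```text
clock: 7.82
position: [582.5, -159.7, 114.6]
ee_rot: [0.999, -0.041, 0.001, 0.0]
contact_force: [-0.9, 0.1, 3.3]
gripper_width: 7.4
```

Request:
apply_moves(
  plan=[0.3,0,0,0,0,0.3,0,0,0,0,0.3,0,0,0,0,0.3,0,0,0.015,0,0.3,0,0,0.045,0,0.3,0,0,0.08,0,0.3,0,0,0.115,0,0.3,0,0,0.14,0],
)

```text
clock: 8.48
position: [582.5, -159.8, 256.8]
ee_rot: [0.999, -0.042, 0.002, 0.0]
contact_force: [0.8, -0.5, 0.3]
gripper_width: 29.7
```

```bash
python3 -c "
from h import *
st()
snap('scene','s5.png',(150,130,300,290),3.7)"
```

```text
t 8.48 pos [ 582.55 -159.77  256.78] jawyaw 85.23 z [ 0. -0. -1.] F [ 0.77 -0.54  0.33] w 29.7 q [ 0.    0.33 -0.01  0.   -1.23  1.49]
```

View pics/s5.png

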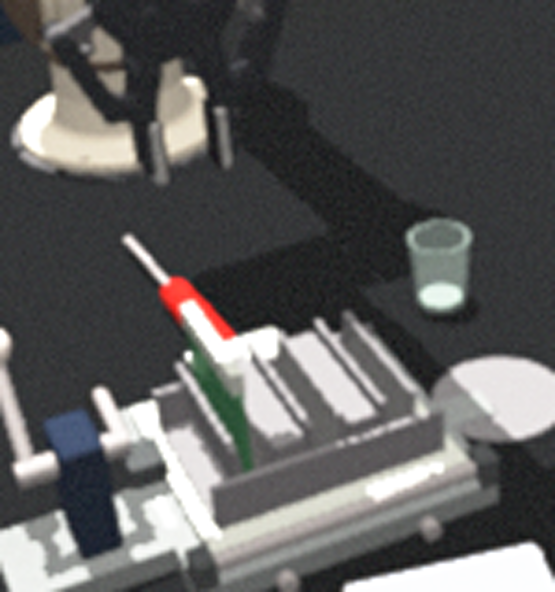

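Request:
apply_moves(
  plan=[0.3,-0.001,0.02,0,-4,0.3,-0.003,0.055,0,-9,0.3,-0.005,0.09,0,-14,0.3,-0.007,0.125,0,-19,0.3,-0.01,0.16,0,-25,0.3,-0.013,0.195,0,-31,0.3,-0.016,0.23,0,-37,0.3,-0.018,0.265,0,-43],
)

```text
clock: 9.2
position: [563.1, 107.1, 253.1]
ee_rot: [0.913, -0.407, -0.0, 0.0]
contact_force: [0.4, 0.3, -0.3]
gripper_width: 29.8
```

Request:
apply_moves(
  plan=[0.3,-0.003,0.035,0,-6,0.3,-0.005,0.07,-0.005,-12,0.3,-0.007,0.105,-0.02,-18,0.3,-0.009,0.14,-0.04,-24,0.3,-0.011,0.175,-0.06,-28,0.3,-0.0133,0.195,-0.075,-30.3,0.3,-0.0133,0.2021,-0.09,-30.3,0.3,-0.0133,0.2021,-0.1,-30.3],
)

```text
clock: 9.87
position: [549.4, 309.2, 150.7]
ee_rot: [0.777, -0.629, -0.0, 0.001]
contact_force: [0.3, -0.9, -0.8]
gripper_width: 29.9
```

```bash
python3 -c "
from h import *
st()
d=snap('top','t5.png',(290,155,450,275),5)
snap('scene','s6.png',(270,80,400,225),4)
W=cloud(d)
m=np.zeros(W.shape[:2],bool);m[160:262,300:396]=1;m&=(W[...,2]>125)
P=W[m];print(len(P),cv2.minAreaRect(P[:,:2].astype(np.float32)),np.median(P[:,2]))
"
```

```text
t 9.87 pos [549.41 309.25 150.66] jawyaw 12.06 z [-0. -0. -1.] F [ 0.28 -0.91 -0.82] w 29.9 q [ 0.77  0.46 -0.09 -0.   -1.03 -0.56]
187 ((579.250244140625, -160.63760375976562), (9.729150772094727, 88.155029296875), 85.46440887451172) 136.44440132351886
```

View pics/t5.png

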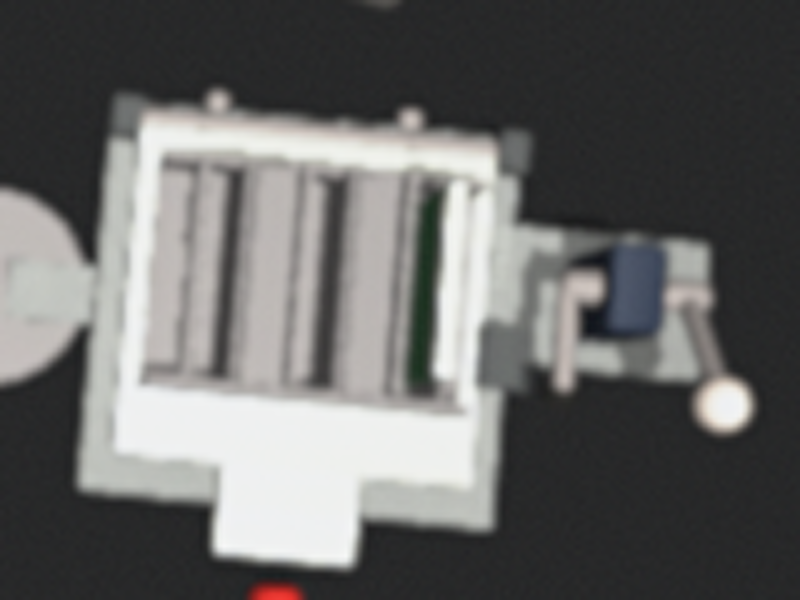

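View pics/s6.png

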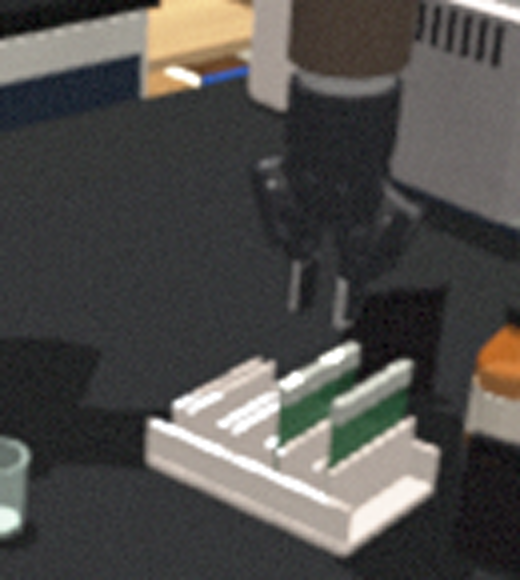

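Request:
apply_moves(
  plan=[0.3,0,0,-0.02,0,0.3,0,0,-0.04,0,0.3,0,0,-0.057,0,0.3,0,0,-0.066,0,0.3,0,0,-0.066,0,1,0,0,-0.066,0,1,0,0,-0.066,0,1,0,0,-0.066,0],
)

```text
clock: 10.63
position: [550.9, 307.7, 89.1]
ee_rot: [0.777, -0.63, 0.0, -0.001]
contact_force: [-1.7, -1.0, 2.7]
gripper_width: 7.7
```

Request:
apply_moves(
  plan=[1,0,0,0,0,1,0,0,0.01,0,1,0,0,0.025,0,1,0,0,0.045,0,1,0,0,0.07,0,1,0,0,0.1,0,1,0,0,0.13,0,1,0,0,0.155,0],
)

```text
clock: 11.3
position: [550.9, 308.0, 245.6]
ee_rot: [0.777, -0.63, 0.0, -0.002]
contact_force: [-0.2, 0.6, -0.7]
gripper_width: 7.7
```

Request:
apply_moves(
  plan=[1,0.001,-0.015,0,3,1,0.003,-0.04,0,8,1,0.006,-0.07,0,13,1,0.009,-0.1,0,18,1,0.012,-0.13,0,23,1,0.015,-0.16,0,28,1,0.017,-0.19,0,33,1,0.019,-0.22,0,38],
)

```text
clock: 11.97
position: [569.6, 86.4, 243.2]
ee_rot: [0.94, -0.341, 0.001, -0.001]
contact_force: [0.4, -0.4, -0.9]
gripper_width: 7.7
```

Request:
apply_moves(
  plan=[1,0.002,-0.03,0,5,1,0.004,-0.06,0,10,1,0.006,-0.09,0,15,1,0.008,-0.12,0,20,1,0.01,-0.15,0,25,1,0.012,-0.175,0,30,1,0.0144,-0.192,0,34,1,0.0144,-0.1971,-0.005,35.3],
)

```text
clock: 12.63
position: [584.8, -112.1, 239.0]
ee_rot: [0.999, -0.042, 0.002, 0.0]
contact_force: [0.7, 0.0, -1.0]
gripper_width: 7.8
```

Request:
apply_moves(
  plan=[1,0,0,-0.01,0,1,0,0,-0.03,0,1,0,0,-0.05,0,1,0,0,-0.06,0,1,0,0,-0.06,0],
)

```text
clock: 13.05
position: [582.1, -108.8, 174.4]
ee_rot: [0.999, -0.042, -0.003, -0.0]
contact_force: [-1.4, 0.6, -1.1]
gripper_width: 7.7
```

```bash
python3 -c "
from h import *
st()
snap('scene','s7.png',(150,130,300,290),3.7)"
```

```text
t 13.05 pos [ 582.09 -108.77  174.37] jawyaw 85.2 z [-0.01  0.   -1.  ] F [-1.35  0.6  -1.12] w 7.7 q [ 0.09  0.38 -0.15 -0.   -1.05  1.4 ]
```

View pics/s7.png

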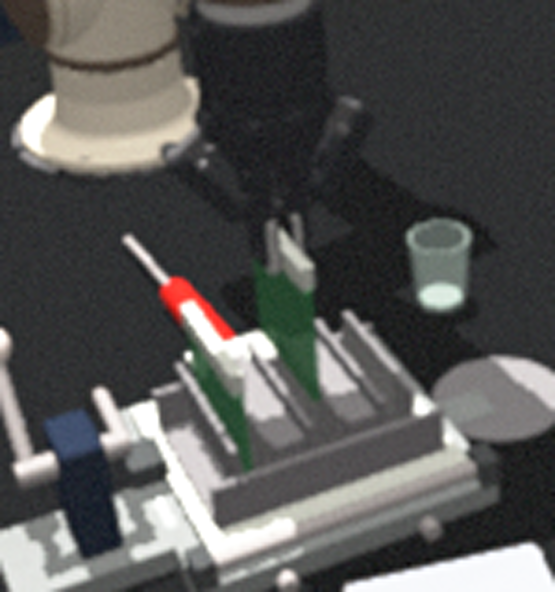

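Request:
apply_moves(
  plan=[1,0,0,-0.012,0,1,0,0,-0.024,0,1,0,0,-0.036,0,1,0,0,-0.046,0,1,0,0,-0.055,0,1,0,0,-0.06,0,1,0,0,-0.064,0,1,0,0,-0.064,0],
)

```text
clock: 13.77
position: [584.2, -109.6, 115.9]
ee_rot: [0.999, -0.041, 0.0, 0.001]
contact_force: [-4.9, 1.3, 8.6]
gripper_width: 7.9
```

Request:
apply_moves(
  plan=[0.3,0,0,0,0,0.3,0,0,0,0,0.3,0,0,0,0,0.3,0,0,0.015,0,0.3,0,0,0.045,0,0.3,0,0,0.08,0,0.3,0,0,0.115,0,0.3,0,0,0.14,0],
)

```text
clock: 14.43
position: [584.9, -109.8, 256.8]
ee_rot: [0.999, -0.042, 0.002, 0.0]
contact_force: [0.4, -0.2, 0.3]
gripper_width: 30.1
```

```bash
python3 -c "
from h import *
st()
snap('scene','s8.png',s=1.4)"
```

```text
t 14.43 pos [ 584.87 -109.76  256.8 ] jawyaw 85.24 z [ 0. -0. -1.] F [ 0.36 -0.25  0.29] w 30.1 q [ 0.09  0.32 -0.03  0.   -1.22  1.4 ]
```

View pics/s8.png

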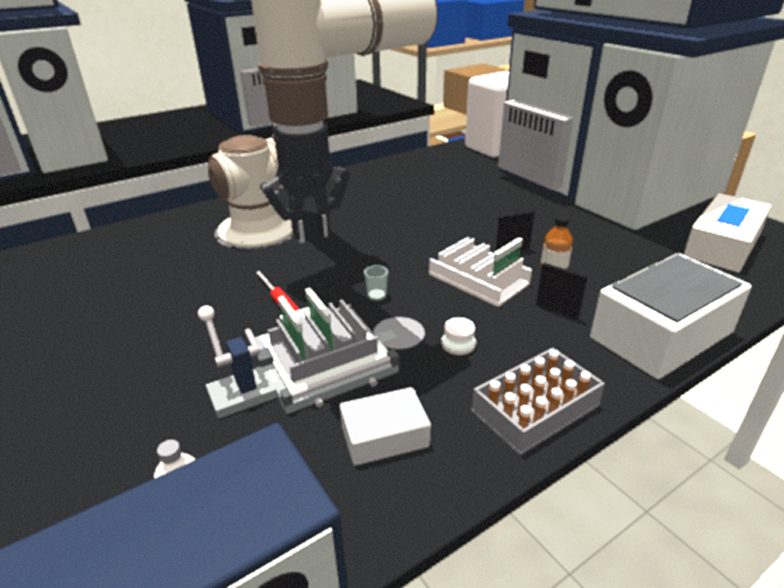

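Request:
apply_moves(
  plan=[0.3,0,0.02,0,-4,0.3,0.001,0.05,0,-9,0.3,0.002,0.085,0,-14,0.3,0.003,0.12,0,-19,0.3,0.004,0.15,0,-25,0.3,0.004,0.18,0,-31,0.3,0.005,0.21,0,-37,0.3,0.005,0.24,0,-43],
)

```text
clock: 15.15
position: [588.9, 132.1, 253.0]
ee_rot: [0.913, -0.407, 0.0, 0.0]
contact_force: [0.5, 0.3, -0.1]
gripper_width: 30.0
```

Request:
apply_moves(
  plan=[0.3,0,0.03,0,-6,0.3,0.001,0.06,-0.005,-12,0.3,0.002,0.09,-0.02,-18,0.3,0.003,0.12,-0.04,-24,0.3,0.0038,0.15,-0.06,-28,0.3,0.0038,0.175,-0.075,-30.3,0.3,0.0038,0.1896,-0.09,-30.3,0.3,0.0038,0.1896,-0.1,-30.3],
)

```text
clock: 15.82
position: [592.0, 322.6, 150.4]
ee_rot: [0.778, -0.628, -0.0, 0.001]
contact_force: [1.0, -0.4, -0.1]
gripper_width: 30.0
```

Request:
apply_moves(
  plan=[0.3,0,0,-0.02,0,0.3,0,0,-0.04,0,0.3,0,0,-0.057,0,0.3,0,0,-0.066,0,0.3,0,0,-0.066,0,1,0,0,-0.066,0,1,0,0,-0.066,0,1,0,0,-0.066,0],
)

```text
clock: 16.48
position: [593.1, 320.1, 88.8]
ee_rot: [0.777, -0.63, 0.0, -0.001]
contact_force: [-0.7, -0.4, 0.1]
gripper_width: 7.3
```

Request:
apply_moves(
  plan=[1,0,0,0,0,1,0,0,0.01,0,1,0,0,0.025,0,1,0,0,0.045,0,1,0,0,0.07,0,1,0,0,0.1,0,1,0,0,0.13,0,1,0,0,0.155,0],
)

```text
clock: 17.15
position: [593.1, 320.4, 245.9]
ee_rot: [0.777, -0.63, 0.001, -0.002]
contact_force: [0.9, 0.6, -1.2]
gripper_width: 7.7
```

```bash
python3 -c "
from h import *
st()
d=snap('top','t9.png',s=1.4)
W=cloud(d)
m=np.zeros(W.shape[:2],np.uint8);m[160:262,300:396]=1;m&=(W[...,2]>125)
n,l,s,c=cv2.connectedComponentsWithStats(m)
for i in range(1,n):
  P=W[l==i]
  if len(P)>20: print(len(P),cv2.minAreaRect(P[:,:2].astype(np.float32)),np.median(P[:,2]))
"
```

```text
t 17.15 pos [593.11 320.41 245.95] jawyaw 11.93 z [ 0.  0. -1.] F [ 0.94  0.58 -1.17] w 7.7 q [ 0.73  0.46  0.16  0.   -1.27 -0.53]
181 ((583.7140502929688, -110.76764678955078), (9.705463409423828, 88.66596221923828), 85.42931365966797) 136.7611637623403
189 ((579.3480834960938, -160.7726287841797), (9.899184226989746, 88.4567642211914), 85.44290924072266) 136.49058799913513
```

View pics/t9.png

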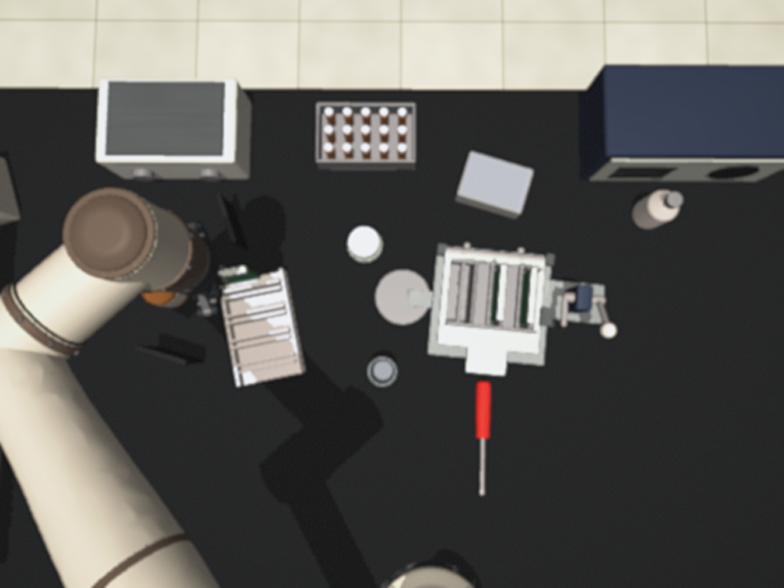

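Request:
apply_moves(
  plan=[1,0,-0.015,0,3,1,0,-0.04,0,8,1,0,-0.065,0,13,1,-0.001,-0.09,0,18,1,-0.001,-0.115,0,23,1,-0.002,-0.14,0,28,1,-0.002,-0.17,0,33,1,-0.002,-0.2,0,38],
)

```text
clock: 17.87
position: [590.6, 119.2, 243.1]
ee_rot: [0.94, -0.34, 0.001, -0.001]
contact_force: [0.9, 0.1, -0.1]
gripper_width: 7.5
```

Request:
apply_moves(
  plan=[1,0,-0.03,0,5,1,0,-0.06,0,10,1,-0.001,-0.09,0,15,1,-0.001,-0.12,0,20,1,-0.002,-0.145,0,25,1,-0.0026,-0.165,0,30,1,-0.0026,-0.175,0,34,1,-0.0026,-0.1793,-0.005,35.3],
)

```text
clock: 18.53
position: [588.6, -61.0, 239.1]
ee_rot: [0.999, -0.041, 0.002, -0.0]
contact_force: [0.4, 0.2, -0.8]
gripper_width: 7.7
```

Request:
apply_moves(
  plan=[1,0,0,-0.01,0,1,0,0,-0.03,0,1,0,0,-0.05,0,1,0,0,-0.06,0,1,0,0,-0.06,0],
)

```text
clock: 18.95
position: [586.3, -58.8, 174.3]
ee_rot: [0.999, -0.042, -0.003, 0.0]
contact_force: [-0.4, -1.0, -1.2]
gripper_width: 7.8
```

```bash
python3 -c "
from h import *
st()
snap('scene','s10.png',(150,130,300,290),3.7)"
```

```text
t 18.95 pos [586.27 -58.77 174.34] jawyaw 85.2 z [-0.01 -0.   -1.  ] F [-0.36 -1.02 -1.24] w 7.8 q [ 0.17  0.37 -0.16 -0.   -1.04  1.31]
```

View pics/s10.png

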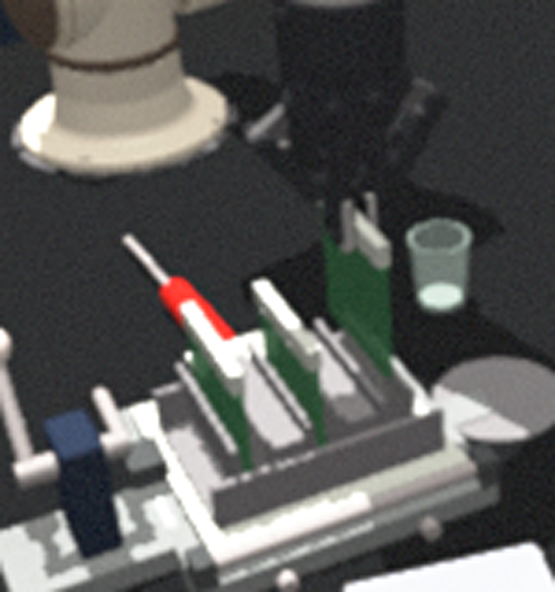

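Request:
apply_moves(
  plan=[1,0,0,-0.012,0,1,0,0,-0.024,0,1,0,0,-0.036,0,1,0,0,-0.046,0,1,0,0,-0.055,0,1,0,0,-0.06,0,1,0,0,-0.063,0,1,0,0,-0.063,0],
)

```text
clock: 19.67
position: [588.6, -59.2, 115.6]
ee_rot: [0.999, -0.041, 0.001, 0.0]
contact_force: [-0.8, -0.7, 2.8]
gripper_width: 7.8
```

Request:
apply_moves(
  plan=[0.3,0,0,0,0,0.3,0,0,0,0,0.3,0,0,0,0,0.3,0,0,0.015,0,0.3,0,0,0.045,0,0.3,0,0,0.08,0,0.3,0,0,0.115,0,0.3,0,0,0.14,0],
)

```text
clock: 20.33
position: [589.1, -59.4, 258.0]
ee_rot: [0.999, -0.042, 0.002, 0.0]
contact_force: [0.4, -0.2, -0.3]
gripper_width: 29.9
```

Request:
apply_moves(
  plan=[-1,0.01,0.02,0,-5,-1,0.025,0.048,0,-11,-1,0.04,0.076,-0.01,-17,-1,0.055,0.105,-0.03,-23,-1,0.07,0.134,-0.06,-29,-1,0.083,0.16,-0.09,-35,-1,0.0939,0.18,-0.12,-41,-1,0.0939,0.18,-0.14,-45],
)

```text
clock: 21.0
position: [682.4, 124.6, 109.9]
ee_rot: [0.907, -0.422, -0.001, 0.001]
contact_force: [0.6, -1.0, -0.0]
gripper_width: 85.4
```

```bash
python3 -c "
from h import *
st()
snap('scene','s11.png',(150,130,370,290),3.5)
snap('top','t11.png',s=1.4)
"
```

```text
t 21.0 pos [682.36 124.6  109.88] jawyaw 40.14 z [-0. -0. -1.] F [ 0.57 -1.01 -0.03] w 85.4 q [ 0.41  0.59  0.04 -0.   -1.02  0.29]
```

View pics/s11.png

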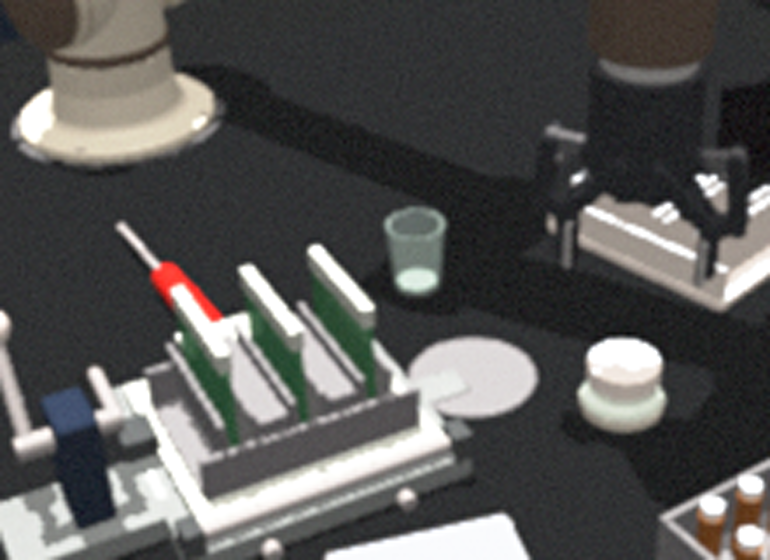

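View pics/t11.png

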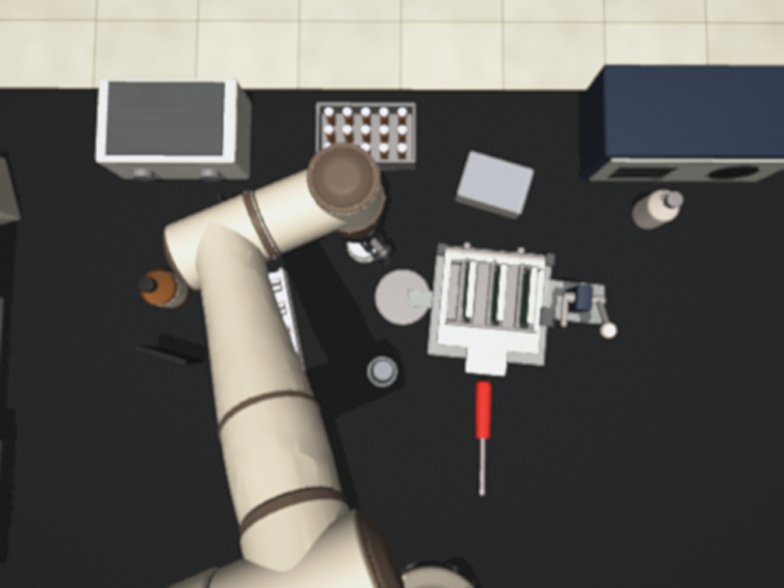

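Request:
apply_moves(
  plan=[-1,0,0,0,0,-1,0,0,-0.03,0,-1,0,0,-0.06,0,-1,0,0,-0.085,0,-1,0,0,-0.1,0,-1,0,0,-0.108,0,-1,0,0,-0.111,0,-1,0,0,-0.111,0],
)

```text
clock: 21.77
position: [683.1, 120.6, 5.0]
ee_rot: [0.907, -0.421, 0.001, -0.001]
contact_force: [0.5, -0.4, -0.1]
gripper_width: 85.3
```

```bash
python3 -c "
from h import *
st()
snap('scene','s12.png',(280,170,380,270),5)
"
```

```text
t 21.77 pos [683.11 120.58   5.02] jawyaw 40.23 z [ 0.  0. -1.] F [ 0.47 -0.38 -0.13] w 85.3 q [ 0.41  0.71 -0.05  0.   -0.82  0.29]
```

View pics/s12.png

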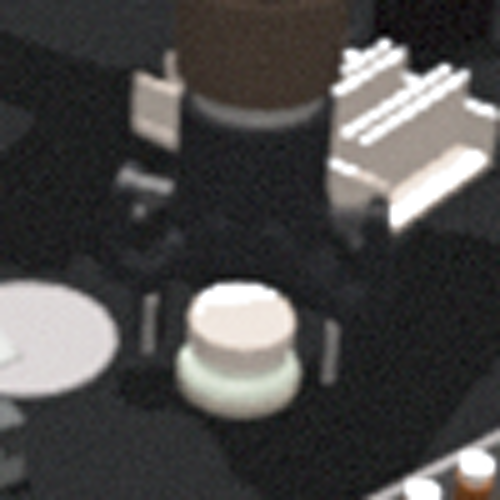

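Fingers straddle the jar. Close and lift.

Request:
apply_moves(
  plan=[1,0,0,0,0,1,0,0,0,0,1,0,0,0,0,1,0,0,0,0],
)

```text
clock: 22.15
position: [683.2, 121.1, 6.0]
ee_rot: [0.907, -0.42, 0.001, -0.001]
contact_force: [-1.2, 0.8, 6.0]
gripper_width: 57.3
```

Request:
apply_moves(
  plan=[1,0,0,0.005,0,1,0,0,0.015,0,1,0,0,0.03,0,1,0,0,0.05,0,1,0,0,0.06,0,1,0,0,0.06,0],
)

```text
clock: 22.65
position: [684.0, 121.5, 67.1]
ee_rot: [0.907, -0.421, 0.002, -0.002]
contact_force: [0.4, 0.1, 0.1]
gripper_width: 57.2
```

```bash
python3 -c "
from h import *
st()
snap('scene','s13.png',(280,150,380,250),5)
"
```

```text
t 22.65 pos [684.  121.5  67.1] jawyaw 40.25 z [ 0.01  0.   -1.  ] F [0.39 0.14 0.14] w 57.2 q [ 0.41  0.63 -0.    0.   -0.93  0.29]
```

View pics/s13.png

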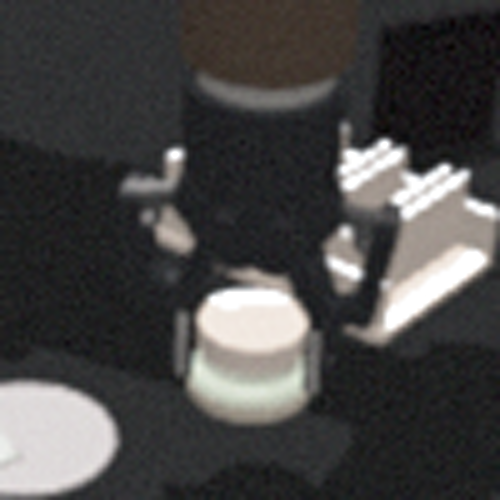

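Request:
apply_moves(
  plan=[1,-0.01,-0.007,0,0,1,-0.03,-0.022,0,0,1,-0.055,-0.04,0,0,1,-0.08,-0.058,0,0,1,-0.092,-0.067,0,0,1,-0.0968,-0.07,0,0,1,-0.0968,-0.07,0,0,1,-0.0968,-0.07,-0.01,0],
)

```text
clock: 23.37
position: [587.4, 51.5, 54.7]
ee_rot: [0.907, -0.421, 0.002, -0.002]
contact_force: [1.3, -0.3, -1.2]
gripper_width: 57.5
```

Request:
apply_moves(
  plan=[1,0,0,-0.012,0,1,0,0,-0.024,0,1,0,0,-0.036,0,1,0,0,-0.044,0,1,0,0,-0.048,0,1,0,0,-0.049,0,1,0,0,-0.049,0],
)

```text
clock: 23.95
position: [585.5, 51.4, 5.9]
ee_rot: [0.907, -0.42, -0.0, 0.0]
contact_force: [-6.5, -0.2, 13.0]
gripper_width: 57.6
```

```bash
python3 -c "
from h import *
st()
snap('scene','s14.png',(210,130,350,270),4)
"
```

```text
t 23.95 pos [585.52  51.4    5.91] jawyaw 40.3 z [-0. -0. -1.] F [-6.53 -0.16 12.99] w 57.6 q [ 0.36  0.57 -0.33  0.   -0.67  0.34]
```

View pics/s14.png

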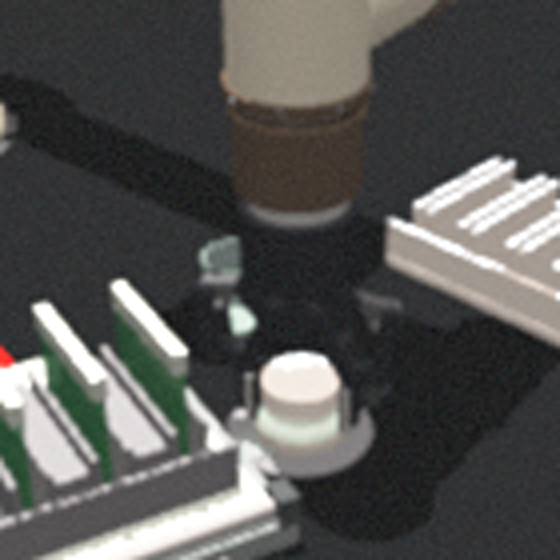

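Request:
apply_moves(
  plan=[-1,0,0,0.001,0,-1,0,0,0.001,0,-1,0,0,0.001,0,-1,0,0,0.02,0,-1,0,0,0.05,0,-1,0,0,0.09,0,-1,0,0,0.13,0,-1,0,0,0.17,0],
)

```text
clock: 24.67
position: [585.2, 50.8, 175.5]
ee_rot: [0.907, -0.421, -0.0, 0.0]
contact_force: [1.4, 0.4, -0.7]
gripper_width: 85.6
```

Request:
apply_moves(
  plan=[1,-0.02,0.01,0.02,0,1,-0.05,0.02,0.03,0,1,-0.09,0.02,0.03,0,1,-0.12,0,0.03,0,1,-0.15,-0.03,0.03,0,1,-0.175,-0.06,0.03,0,1,-0.195,-0.09,0.03,0,1,-0.2,-0.12,0.03,0],
)

```text
clock: 25.33
position: [382.1, -70.1, 204.3]
ee_rot: [0.907, -0.42, -0.0, -0.0]
contact_force: [0.3, -0.6, -0.1]
gripper_width: 0.0
```

```bash
cat > chk.py <<'E'
from h import *
import sys
st()
n=sys.argv[1]
d=snap('top','t%s.png'%n,s=1.4);snap('scene','s%s.png'%n,s=1.4)
W=cloud(d)
m=np.zeros(W.shape[:2],np.uint8);m[160:262,300:396]=1;m&=(W[...,2]>125)
k,l,s,c=cv2.connectedComponentsWithStats(m)
for i in range(1,k):
  P=W[l==i]
  if len(P)>20: print('plate',len(P),cv2.minAreaRect(P[:,:2].astype(np.float32)),np.median(P[:,2]))
m=np.zeros(W.shape[:2],bool);m[190:235,262:306]=1;m&=(W[...,2]>35)&(W[...,2]<60)
P=W[m];print('jar',len(P),cv2.minEnclosingCircle(P[:,:2].astype(np.float32)) if len(P) else 0,np.median(P[:,2]))
print('tab z',np.median(W[250:258,338:355,2]))
m=np.zeros(W.shape[:2],bool);m[225:250,425:445]=1;m&=(W[...,2]>60)
P=W[m]; print('ball',P.mean(0) if len(P) else 0, P[:,2].max() if len(P) else 0)
E
python3 chk.py 15
```

```text
t 25.33 pos [382.09 -70.11 204.27] jawyaw 40.3 z [-0.  0. -1.] F [ 0.28 -0.55 -0.1 ] w 0.0 q [ 0.24 -0.01 -0.56 -0.   -1.01  0.46]
plate 171 ((588.2218017578125, -60.35476303100586), (9.350455284118652, 88.70777130126953), 85.52517700195312) 136.4807733381199
plate 180 ((583.6439208984375, -111.01742553710938), (10.1961669921875, 88.45893096923828), 84.83878326416016) 136.32441115296052
plate 189 ((579.3367919921875, -160.43423461914062), (9.867928504943848, 88.19220733642578), 85.76095581054688) 136.44680669719813
jar 368 ((586.5868530273438, 52.5517463684082), 27.14470863342285) 43.90229119551955
tab z 32.99157208881303
ball [ 526.14 -278.12  147.84] 160.0793334384927
```

View pics/t15.png

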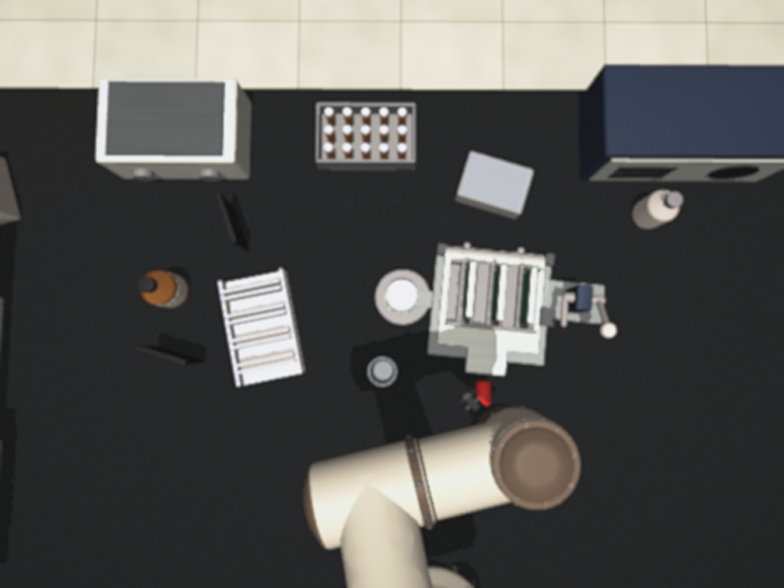

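View pics/s15.png

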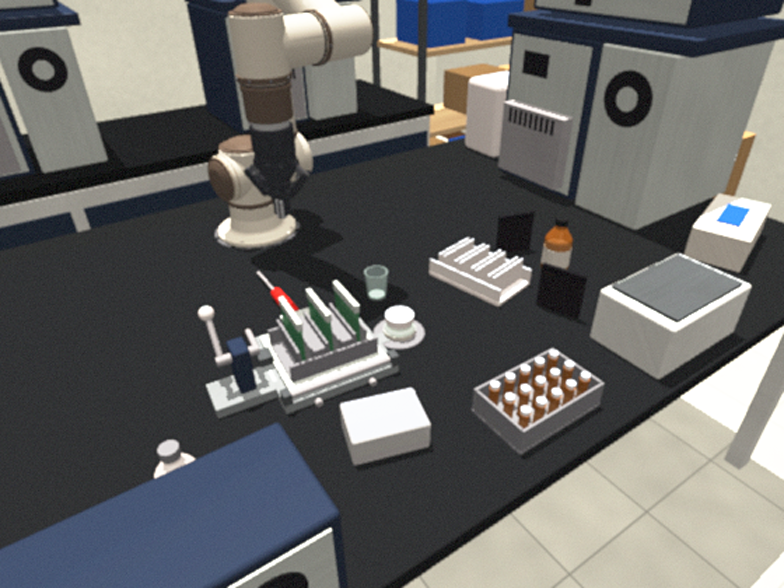

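Request:
apply_moves(
  plan=[1,0.01,-0.025,0,-5,1,0.025,-0.055,0,-10,1,0.04,-0.085,0,-15,1,0.06,-0.115,0,-20,1,0.08,-0.145,0,-25,1,0.1,-0.175,0,-30,1,0.12,-0.2,-0.01,-35,1,0.134,-0.21,-0.02,-40],
)

```text
clock: 26.1
position: [521.8, -282.1, 183.5]
ee_rot: [-0.706, 0.708, -0.001, 0.0]
contact_force: [0.7, 0.2, 0.1]
gripper_width: -0.2
```

Request:
apply_moves(
  plan=[1,0,0,-0.01,0,1,0,0,-0.022,0,1,-0.003,0,-0.03,0,1,-0.009,0,-0.038,0,1,-0.013,0,-0.046,0,1,-0.017,0,-0.056,0,1,-0.02,0,-0.066,0,1,-0.02,0,-0.07,0],
)

```text
clock: 26.77
position: [497.2, -278.2, 113.3]
ee_rot: [0.709, -0.705, -0.002, 0.001]
contact_force: [-2.1, 0.6, 2.5]
gripper_width: -0.4
```

```bash
python3 -c "
from h import *
st()
snap('scene','s16.png',(120,130,300,290),3.7)
"
```

```text
t 26.77 pos [ 497.22 -278.15  113.29] jawyaw 0.27 z [-0.  0. -1.] F [-2.07  0.62  2.48] w -0.4 q [-0.23  0.41 -0.29 -0.   -0.88  0.23]
```

View pics/s16.png

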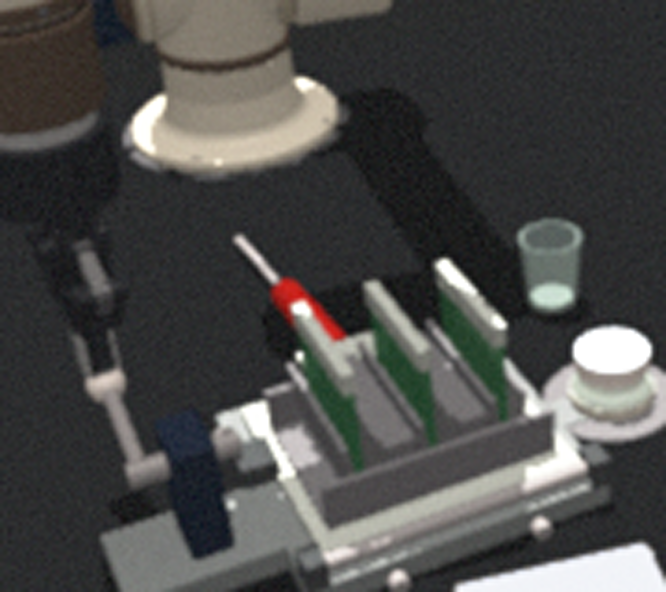

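Request:
apply_moves(
  plan=[1,0,0,-0.006,0,1,0,0,-0.012,0,1,0,0,-0.016,0,1,0,0,-0.019,0,1,0,0,-0.02,0,1,0,0,-0.02,0,1,0,0,-0.02,0,1,0,0,-0.02,0],
)

```text
clock: 27.48
position: [499.4, -279.1, 96.3]
ee_rot: [0.709, -0.705, 0.0, 0.0]
contact_force: [-4.2, 3.6, 12.7]
gripper_width: 0.1
```

Request:
apply_moves(
  plan=[1,0,0,0.01,0,1,0,0,0.04,0,1,0,0,0.08,0,1,-0.01,0,0.11,0,1,-0.04,0,0.13,0,1,-0.07,0,0.14,0,1,-0.1,0,0.14,0,1,-0.13,0,0.14,0],
)

```text
clock: 28.15
position: [368.9, -279.2, 235.3]
ee_rot: [0.709, -0.706, 0.002, -0.001]
contact_force: [-0.9, 0.2, -0.1]
gripper_width: 0.2
```

```bash
python3 chk.py 17; python3 -c "
from h import *
d=load('top');W=cloud(d)
m=np.zeros(W.shape[:2],bool);m[200:260,405:450]=1;m&=(W[...,2]>60)
for v in range(200,260,3): print(v,[int(z) if z==z else -1 for z in W[v,405:450:3,2]])
"
```

```text
t 28.15 pos [ 368.86 -279.23  235.27] jawyaw 0.23 z [ 0. -0. -1.] F [-0.86  0.23 -0.12] w 0.2 q [-0.3   0.1  -0.37 -0.   -1.1   0.3 ]
plate 169 ((587.8010864257812, -60.489585876464844), (9.346048355102539, 87.94004821777344), 85.11223602294922) 136.81768916885017
plate 185 ((583.6849365234375, -111.07394409179688), (10.057188987731934, 88.30107879638672), 85.24263763427734) 136.25577014978103
plate 189 ((579.3300170898438, -160.24728393554688), (9.731622695922852, 88.38035583496094), 84.79717254638672) 136.48790720862246
jar 364 ((586.4063110351562, 52.56013870239258), 27.07243537902832) 43.897068985394
tab z nan
ball [ 517.33 -280.7    91.24] 99.60185680228041
200 [0, 2, 1, -2, 0, 3, -5, -1, 0, 0, -1, 0, -1, 1, -1]
203 [17, 20, 91, 106, 106, 100, 16, 21, 16, -4, -4, 0, -2, -2, -3]
206 [45, 70, 98, 106, 105, 103, 105, 22, 18, 0, 0, -1, -3, -2, 1]
209 [93, 93, 103, 102, 106, 103, 20, 18, 26, -2, 0, -2, -2, 0, 1]
212 [90, 91, 99, 106, 106, 104, 92, 94, 89, -1, 5, 5, -1, 3, 1]
215 [54, 80, 101, 104, 107, 107, 93, 91, 88, -1, 0, 1, 3, 0, 0]
218 [53, 82, 104, 104, 102, 105, 22, 89, 19, 1, 0, -1, 2, -2, 1]
221 [54, 72, 84, 98, 99, 105, 22, 88, 20, 1, 2, 0, 0, 2, -1]
224 [16, 20, 19, 22, 21, 21, 21, 88, 19, 2, -1, 0, -4, 0, 0]
227 [19, 22, 19, 20, 21, 23, 18, 89, 19, 3, -1, 1, 0, 2, 0]
230 [0, -3, 0, -2, 3, -1, 2, 89, 0, 3, -1, 2, 0, 0, 2]
233 [0, -2, 0, 1, 1, 0, 0, 87, 2, 0, -3, 2, -1, 0, -1]
236 [0, -3, 1, 0, -5, 0, 83, 90, 3, 2, 0, 1, -1, 0, 1]
239 [4, -2, 0, 0, 0, -1, 84, 91, -1, 2, -1, -1, 1, -4, 0]
242 [0, -2, -1, -1, 2, 4, 84, 92, 2, -2, 1, -3, 1, 2, 0]
245 [-2, 0, 2, 0, 0, 84, 90, 96, 91, 0, 0, -3, -2, 0, 0]
248 [1, 0, 0, -2, 2, -1, 93, 98, 94, 4, 1, 0, 1, 1, 0]
251 [0, 0, 0, 0, 1, 1, 87, 90, 1, 0, 1, 0, -1, 0, -2]
254 [0, -1, -2, 2, 1, 0, -1, 0, 3, 0, 1, 0, 0, 1, -3]
257 [0, -2, -1, 1, -5, 2, 0, 1, 0, -3, 0, -2, -2, 0, 0]
```

View pics/s17.png

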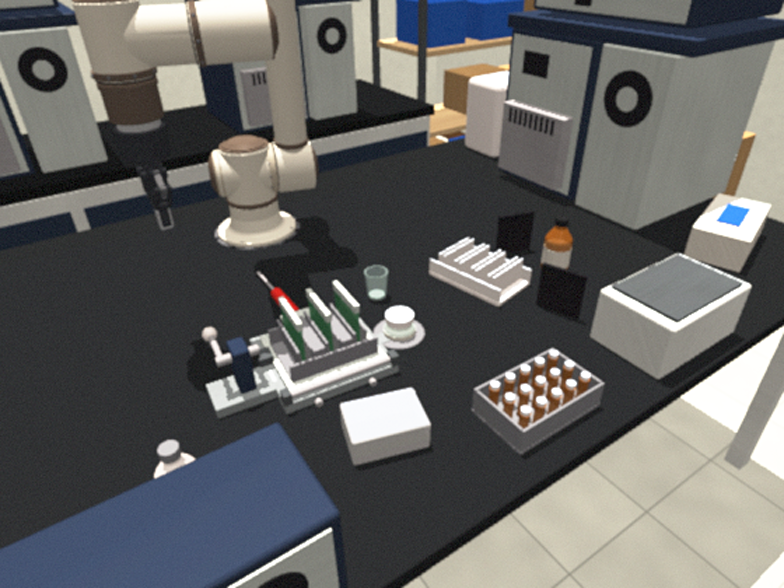

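View pics/t17.png

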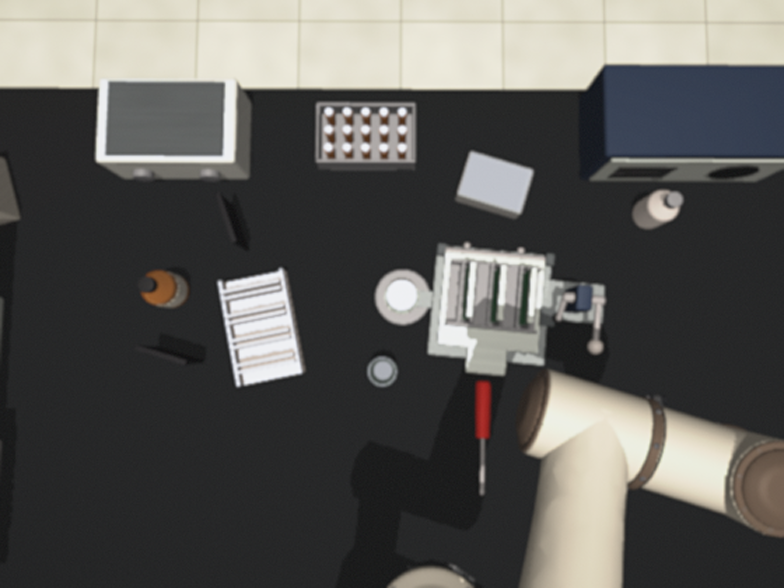

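```bash
python3 -c "
from h import *
W=cloud(load('top'));print('tab z',np.nanmedian(W[250:258,338:355,2]))
t=W[222:245,424:434].reshape(-1,3);t=t[(t[:,2]>70)&(t[:,2]<94)];print(len(t),np.polyfit(t[:,0],t[:,2],1))
st();arm.job_done()"
```

```text
tab z 33.19121376081352
95 [-5.34499170e-02  1.17139027e+02]
t 28.25 pos [ 366.01 -278.71  234.87] jawyaw 0.11 z [ 0.  0. -1.] F [1.03 0.53 0.18] w 0.0 q [-0.3   0.1  -0.37 -0.   -1.1   0.3 ]
the job is handed in; nothing more can be done
```

The job is handed in at about 28 s on the robot clock; `job_done()` gives no verdict. I pressed the platform level and stood three plates in slots 1, 2 and 3. I then set the jar on the mat and pushed the lever down after a check showed the plates and jar in place.

Last checks from the top camera:
- **Platform:** the tab height reads 33.2 mm; 33 mm is level.
- **Plates:** all three rail tops are at about 136.5 mm (137 expected when seated). Their centres are within about 1.5 mm of the slot positions I measured.
- **Jar:** it is about 2 to 3 mm from the mat's centre and upright.
- **Lever:** the push ended against the stop at about 12.7 N, with the fingertips at 96.3 mm on the ball (97 mm is level). A depth fit along the lever arm gave a slope of about 0.05 rad. That disagrees a little with the ball height but is still under the 0.08 limit; the fit includes the arm's edge and ball pixels, so I trust it less.
- **Bystanders:** the beaker and the brown bottle look unmoved in the final pictures; I did not measure their positions again.

The robot is clear of everything.

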